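# Pop a push-to-open door of the tray tower and swing it wide

### The arm

A 7-joint arm with a two-finger parallel gripper is mounted at the origin on the work surface. World frame = base frame: x ahead of the robot, y to its left, z up, the work surface at z = 0. Lengths are in m, angles in rad, forces in N, time in s.
With the tool pointing down it reaches from about 0.4 to 0.875 m from the base axis. Payload 19.3 kg.
Tool frame: the origin (TCP) lies midway between the tips of the shut fingers; the grasp point (between the pads) lies 19 mm behind it; z points along the fingers, y is the direction in which the jaws open and shut (so a half turn about z gives the same grasp; the last joint's range is limited). The gripper opens to 85 mm and grips with 20 to 120 N. Pads are 22 mm wide; open, the fingers measure 114 mm over their backs; the gripper's body (76 mm by 85 mm) begins 54 mm behind the grasp point. The pads swing forward as they close: fully open they stand 13 mm farther back than shut.
Start: joints at [-1.262, 0.521, -0.036, 1.599, 0.021, 1.021, -0.113], TCP at [0.231, 0.581, 0.199] pointing down, gripper open.
Joint ranges: [-2.91, 2.91], [-0.3, 2.13], [-1.5, 1.42], [0.17, 2.43], [-1.26, 4.41], [0.16, 1.93], [-2.52, 2.52]. Speed limits (rad/s): [1.89, 1.89, 2.39, 2.39, 3.01, 3.01, 3.01].

### API

Orientations are given as a rotation vector (axis times angle).
In Python, from cell import get_state, camera, camera_info, job_done gives the robot as it stands. The module is installed in compiled form; this text tells all that it offers.
- The arm moves only by the shell command python3 -m jog 'ROWS' [FORCE]. ROWS is JSON, one flat list of numbers, 7 for each row, row after row: the shift along the world's x, y, z in m, then the turn, a rotation vector about the world's x, y, z in rad, then the closure, from -1 (fully open) to 1 (shut). A call has 1 to 5 rows; each row shifts and turns the commanded pose from where the row before left it; what a row does not reach is not made up. A row lasts 1/8 s, in which the tool goes at most 62.5 mm and 10.7 degrees, less where a joint would pass 70% of its speed; a pose out of reach is approached as far as the arm can. A call is refused whole if a number of a shift passes 0.0625 or a number of a turn 0.188, either way. A call with a gripper value outside its range is refused whole. The fingers move at their own pace and stop on an object; FORCE is the grip in N (left out, the last holds). Time passes only in rows, so rows that do not move let the fingers close. It gives the time, the measured TCP pose, the force and the opening at its end, in the units of the state.
- get_state(): the state, without advancing time (a new reading comes with each control period).
- camera(name): name is "scene" or "top" or "wrist"; returns the picture (420x560x3 uint8, red, green, blue); there is no depth.
- camera_info(name): a dict with "fovy" (degrees; the focal length in pixels is half the picture's height over the tangent of half this angle, whatever the lens; pixels are square), "cx", "cy" (the principal point, pixels), "rvec" (rotation vector, rad) and "tvec" (3), from world to camera coordinates, as OpenCV has them. Camera axes: x right, y down, z forward; pixel columns grow to the right and rows downward; lengths in m; the calibration is good to about 2 mm. A picture is of the moment at which its call begins: read the wrist's pose just before it. camera_info takes no time and is no camera call; for the wrist camera it gives the pose at the moment of the call.
- job_done(): hands the job in, once; it reports no verdict.
The state is a dict: "time": time; "joint_positions": joint angles; "qvel": joint speeds; "joint_efforts": joint torques, N m; "ee_pos": TCP position; "ee_rot": TCP orientation; "ft_force": force on the tool from outside, world axes, zero at the start; "ft_torque": the same for the moment, N m; "finger_gap": finger opening in m.
Only numpy, scipy, OpenCV 4.12 (cv2) and the standard library are available. Lean on these libraries where they do the work, as an engineer would, in place of code of your own. Each camera call takes 0.05 s, during which the arm holds its last target. There are 200 camera calls.

### The job

The horseshoe magnet is about to be put away, so open the upper compartment of the green tower that is on the same side as the magnet: with the fingertips, gently press the white push-to-open door there near its free edge so that the catch lets go, and draw back so that it springs ajar on its own. Then, with the fingers behind its free edge, push that door wide open, square to the front or further, and leave it so. Do not grasp anything, keep the other door shut and leave the loose things where they are.

Things in the scene. Friction and masses are not known exactly. Their poses are not given: they have to be found in the camera images.
- tower: green plastic stacking-tray tower, two tiers, fixed, 140 mm deep, 210 mm wide, 157 mm high (top 152 at the front): open tray below, two compartments side by side above, behind two white push-to-open doors on its front that meet in the middle. Origin: centre of its underside; axes: x from its front to its back, y to its left (+y), z up; its front looks away from the robot, so its yaw is about pi
- left_door (a joint): angle (rad) of the left (+y of the tower) white door, hinged at the tower's outer left edge. 0 = shut, grows as it swings out, stops at 1.75. Press near the free edge about 3 mm inwards (4 to 6 N; hard stop at -0.05) to free the catch; as the finger withdraws a spring carries it to about 0.4 (free edge 40 mm out). It then swings with slight friction, stays where left, does not latch again
- left_door_press (a point): centre of the 18 mm grey mark on the left door's outer face, where to press: 85 mm from the hinge, 16 mm from the free edge, 113 mm above the table; moves with the door. Door: 101 mm wide, 70 mm high (78 to 148 mm above the table), 6 mm thick, rising no higher than the tower; axes as the tower's when shut (outer face looks to the tower's -x)
- left_door_hinge (a point): point on the vertical hinge line of the left door, 113 mm above the table, 104 mm to the left of the tower's middle, in the plane of the tower's front (70 mm in front of its centre), where the shut door's inner face lies. Fixed to the tower. Inside, catch plate (12 mm deep, near the door's free edge) and plunger sit low, below 94 mm above the table: push the door above that
- right_door (a joint): angle (rad) of the right (-y of the tower) white door, hinged at the tower's outer right edge. 0 = shut, grows as it swings out, stops at 1.75. Press near the free edge about 3 mm inwards (4 to 6 N; hard stop at -0.05) to free the catch; as the finger withdraws a spring carries it to about 0.4 (free edge 40 mm out). It then swings with slight friction, stays where left, does not latch again
- right_door_press (a point): centre of the 18 mm grey mark on the right door's outer face, where to press: 85 mm from the hinge, 16 mm from the free edge, 113 mm above the table; moves with the door. Door: 101 mm wide, 70 mm high (78 to 148 mm above the table), 6 mm thick, rising no higher than the tower; axes as the tower's when shut (outer face looks to the tower's -x)
- right_door_hinge (a point): point on the vertical hinge line of the right door, 113 mm above the table, 104 mm to the right of the tower's middle, in the plane of the tower's front (70 mm in front of its centre), where the shut door's inner face lies. Fixed to the tower. Inside, catch plate (12 mm deep, near the door's free edge) and plunger sit low, below 94 mm above the table: push the door above that
- magnet_mid (a point): loose red horseshoe magnet with bare steel ends, lying flat, about 65 x 52 x 16 mm, 8 mm above the table at its middle; it lies beside the tower, to its left (+y of the tower) or its right
- jar_mid (a point): loose glass jar with a closed steel lid, 60 mm wide, 75 mm high; point half-way up on its axis; stands on the other side of the tower from the magnet
- screwdriver_grip (a point): loose screwdriver with black rubber handle, 180 mm long, about 30 mm thick, lying on the table in front of the tower; point on its handle
- chrome_handle_mid (a point): loose chrome bar cabinet handle lying flat on the table in front of the tower, 108 mm long, 34 x 12 mm; point near the middle of its bar
Mind the look-alikes: they are no part of the job. Of the things shaped like the part that bears magnet_mid, the red one is meant.

How it is judged:
By the outcome, as a careful person would: the job done as asked, in the order asked, and still so for the second after the job is handed in, with the robot touching nothing.
It also fails if it takes over 48 s, if anything falls off the work surface, if the arm or the gripper's body presses on something with over 40 N, if the wrist force passes 120 N, or if a joint passes its speed limit or range.

## Working session

There is one attempt and no reset: what is moved stays moved. The work goes in short steps, Python scripts to look and compute and a shell command to move; the robot and the scene stay as the last step left them, time stands still between calls to the robot, and variables do not carry over. Pictures are saved under pics/ and viewed, about 8 in all and at most 12, crops included, and the job is handed in when it is done.

```bash
mkdir -p pics
cat > h.py <<'E'
import numpy as np,cv2
from cell import get_state,camera,camera_info
def K(i):
    f=210/np.tan(np.radians(i['fovy'])/2); return f,i['cx'],i['cy']
def ray(i,u,v):
    f,cx,cy=K(i);R=cv2.Rodrigues(np.array(i['rvec'],float))[0];t=np.array(i['tvec'],float)
    return -R.T@t, R.T@np.array([(u-cx)/f,(v-cy)/f,1])
def onz(i,u,v,z):
    c,d=ray(i,u,v); return c+d*(z-c[2])/d[2]
def proj(i,p):
    f,cx,cy=K(i);R=cv2.Rodrigues(np.array(i['rvec'],float))[0]
    q=(R@np.atleast_2d(p).T).T+np.array(i['tvec']); return np.c_[f*q[:,0]/q[:,2]+cx,f*q[:,1]/q[:,2]+cy]
def snap(n,f):
    i=camera_info(n);im=camera(n);cv2.imwrite('pics/'+f,im[:,:,::-1]);return i,im
E
python3 - <<'E'
from h import *
for n in('top','scene'):
    i,_=snap(n,n+'0.png');print(n,i,ray(i,280,210))
print(get_state())
E
```

```text
top {'fovy': 49.08641379292601, 'cx': 273.93544816582113, 'cy': 210.97450748015598, 'rvec': array([ 2.02616835, -2.18074458,  0.24574079]), 'tvec': array([0.05427565, 0.61802163, 0.95413164])} (array([0.3914449 , 0.02401643, 1.06839032]), array([ 0.2245638 , -0.02818482, -0.97414327]))
scene {'fovy': 52.66518952232144, 'cx': 278.00916982921456, 'cy': 207.20649453368932, 'rvec': array([ 2.26075462,  0.75580791, -0.28496255]), 'tvec': array([-0.47147529, -0.18390611,  1.04355362])} (array([ 0.88319807, -0.41882457,  0.6242289 ]), array([-0.40010931,  0.5697076 , -0.71792141]))
{'time': 0.1, 'joint_positions': array([-1.26222229,  0.52199973, -0.03632001,  1.59990856,  0.02122352,
        1.02109141, -0.11276352]), 'qvel': array([-0.00144364, -0.00073614, -0.00064719, -0.00232153, -0.00010765,
        0.0008496 , -0.00088153]), 'joint_efforts': array([ 3.39421720e-03, -9.28480339e+01,  1.98367462e+00, -3.70531440e+01,
        1.80755829e-02,  5.37299726e-03, -1.39455346e-05]), 'ee_pos': array([0.23104005, 0.58039028, 0.19867034]), 'ee_rot': array([-5.91360494e-01, -3.08533118e+00,  1.59687479e-03]), 'ft_force': array([0.19935417, 0.2945888 , 0.16356216]), 'ft_torque': array([0.0005958 , 0.05270203, 0.00999999]), 'finger_gap': 0.08529953087405934}
```

View pics/top0.png

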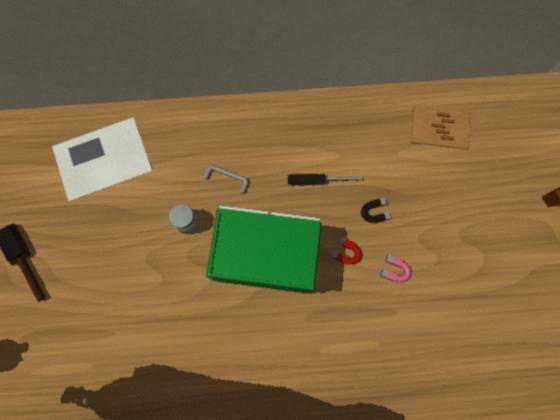

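View pics/scene0.png

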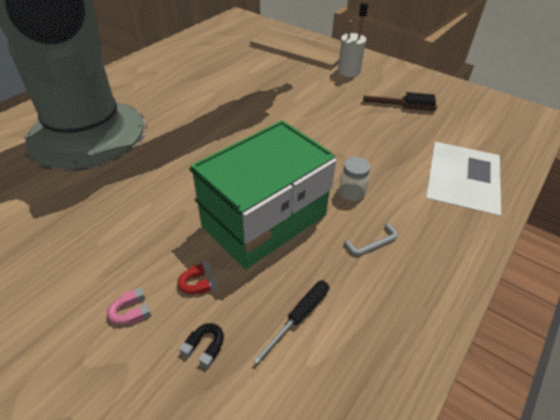

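Two views. The tower is in the middle, at top (265,248), with its doors facing away from the robot. There are three horseshoes in top: red (348,252), pink (398,270) and black (375,210). The red one fits, and it lies at world -y, which is the tower's left. The jar (183,218) is on the other side. I'll measure these and confirm with an enlarged crop.

Run:
```python
from h import *
s=cv2.imread('pics/scene0.png');t=cv2.imread('pics/top0.png');i=camera_info('scene');j=camera_info('top')
c1=cv2.resize(s[120:320,150:350],(600,600),interpolation=cv2.INTER_CUBIC)[:, :400*600//600*600//600] if 0 else cv2.resize(s[140:300,160:350],None,fx=4,fy=3.7,interpolation=cv2.INTER_CUBIC)
cv2.imwrite('pics/c1.png',c1[:600,:800])
# tower top green contour
h=cv2.cvtColor(t,cv2.COLOR_BGR2HSV)
g=cv2.inRange(h,(45,120,40),(85,255,255));cs=max(cv2.findContours(g,0,2)[0],key=cv2.contourArea)
print('top quad',cv2.approxPolyDP(cs,6,True)[:,0].tolist(), cv2.minAreaRect(cs))
r=cv2.inRange(h,(0,180,90),(5,255,255));r2=cv2.inRange(h,(160,80,120),(179,255,255))
for c in cv2.findContours(r|r2,0,2)[0]:
    if cv2.contourArea(c)>40:
        m=cv2.boundingRect(c);print('mag',m,onz(j,m[0]+m[2]/2,m[1]+m[3]/2,.008), t[m[1]:m[1]+m[3],m[0]:m[0]+m[2]].max((0,1)))
# grey marks in scene
sub=s[180:225,270:315];gr=cv2.cvtColor(sub,cv2.COLOR_BGR2GRAY);k=((gr<120)&(sub.max(2).astype(int)-sub.min(2)<25)).astype(np.uint8)
n,l,st,ce=cv2.connectedComponentsWithStats(k)
for a in range(1,n):
    if st[a,4]>8: u,v=ce[a]+[270,180];print('mark',u,v,st[a,4],onz(i,u,v,.113))
# other items on the table
for nm,u,v,z in(('jar',183,218,.075),('handle1',207,176,.01),('handle2',245,188,.01),('sd',289,180,.015),('sdtip',362,179,.01),('blk',375,210,.008)):print(nm,onz(j,u,v,z))
```

```text
top quad [[217, 210], [207, 276], [313, 290], [319, 221]] ((263.9923400878906, 250.43450927734375), (107.78385925292969, 72.59174346923828), 7.352379322052002)
mag (386, 257, 25, 25) [ 0.47592223 -0.2675086   0.008     ] [150 138 212]
mag (342, 239, 19, 25) [ 0.52521679 -0.16444868  0.008     ] [ 72 122 172]
mark 291.63358147229116 201.3209263854425 1209 [0.6018152  0.01570029 0.113     ]
jar [0.61812066 0.2103771  0.075     ]
handle1 [0.73200414 0.1620162  0.01      ]
handle2 [0.69538104 0.07267467 0.01      ]
sd [ 0.70599801 -0.03348497  0.015     ]
sdtip [ 0.69708038 -0.20860203  0.01      ]
blk [ 0.61935288 -0.23083913  0.008     ]
```

View pics/c1.png

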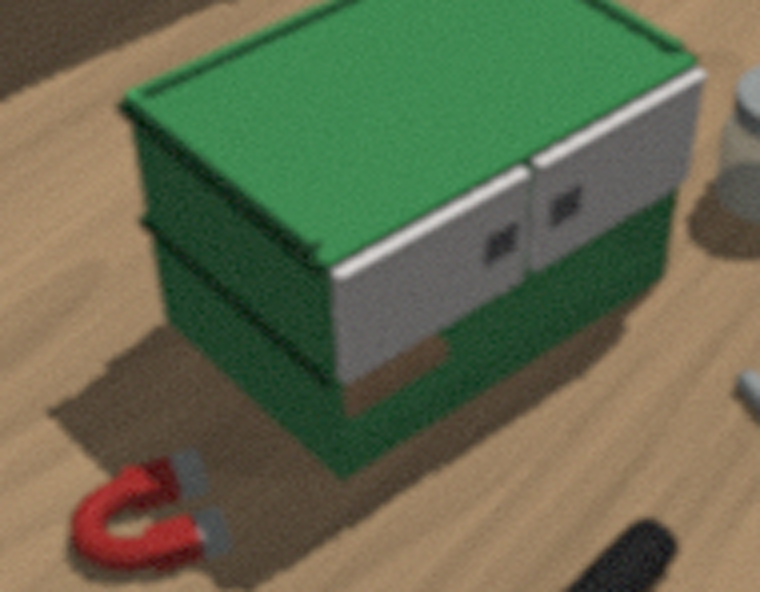

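The crop confirms the choice. The red magnet (crop 140,520) lies beside the left door, which carries the left mark at crop (500,242). Crop (337,274) and (703,72) are the doors' outer top corners.

Run:
```python
from h import *
i=camera_info('scene');j=camera_info('top')
S=lambda x,y:(160+x/4,140+y/3.7)
L=onz(i,*S(500,242),.113);R=onz(i,*S(566,204),.113);a=onz(i,*S(337,274),.148);b=onz(i,*S(703,72),.148)
print(L,R,a,b,np.linalg.norm(a-b),np.degrees(np.arctan2(*(b-a)[[0,1]])),np.linalg.norm(L-R))
q=[onz(j,u,v,z) for u,v,z in((217,210,.152),(207,276,.157),(313,290,.157),(319,221,.152))]
for p in q:print(p)
print(np.degrees(np.arctan2(*(q[0]-q[3])[[0,1]])),np.degrees(np.arctan2(*(q[1]-q[2])[[0,1]])))
m=onz(j,219,207,.148),onz(j,320.5,219,.148);print(m,np.linalg.norm(m[0]-m[1]))
print(cv2.Rodrigues(np.array(get_state()['ee_rot']))[0].round(3))
```

```text
[0.59857464 0.00077861 0.113     ] [0.60659982 0.03868393 0.113     ] [ 0.57913532 -0.08163725  0.148     ] [0.62221454 0.12010938 0.148     ] 0.2062947435461001 12.053422006242371 0.03874553602228205
[0.61217833 0.1260485  0.152     ]
[0.47904292 0.15122116 0.157     ]
[ 0.43662832 -0.05448935  0.157     ]
[ 0.57395625 -0.07986098  0.152     ]
10.5158763407401 11.650316901344203
(array([0.61917287, 0.12209948, 0.148     ]), array([ 0.57868509, -0.08377019,  0.148     ])) 0.2098132008469142
[[-0.929  0.37  -0.   ]
 [ 0.37   0.929 -0.001]
 [-0.    -0.001 -1.   ]]
```

```bash
python3 -m jog '[0.033,-0.046,0,0,0,0.045,1, 0.033,-0.046,0,0,0,0.045,1, 0.033,-0.046,0,0,0,0.045,1, 0.033,-0.046,0,0,0,0.045,1, 0.033,-0.046,0,0,0,0,1]' 20
python3 -m jog '[0.033,-0.046,0,0,0,0,1, 0.033,-0.046,0,0,0,0,1, 0.033,-0.046,0,0,0,0,1, 0.033,-0.046,0,0,0,0,1, 0.033,-0.046,0,0,0,0,1]'
python3 -m jog '[0.033,-0.046,0,0,0,0,1, 0.033,-0.046,0,0,0,0,1, 0.03,-0.042,0,0,0,0,1, 0,0,0,0,0,0,1]'
```

```text
time: 0.72
ee_pos: [0.3969, 0.349, 0.1991]
ee_rot: [-0.311, -3.126, 0.0]
ft_force: [0.3, -0.1, 0.1]
finger_gap: -0.0003
time: 1.35
ee_pos: [0.5619, 0.1191, 0.1991]
ee_rot: [-0.312, -3.126, 0.0]
ft_force: [0.8, 0.7, -0.3]
finger_gap: 0.0001
time: 1.85
ee_pos: [0.658, -0.0178, 0.1983]
ee_rot: [-0.32, -3.125, 0.003]
ft_force: [-1.1, -0.3, -0.3]
finger_gap: -0.0001
```

```bash
python3 -m jog '[0,0.002,-0.045,0,0,0,1, 0,0.002,-0.043,0,0,0,1, 0,0,0,0,0,0,1]'
python3 - <<'E'
from h import *
i,im=snap('scene','s1.png');cv2.imwrite('pics/s1c.png',cv2.resize(im[110:260,200:400,::-1],None,fx=4,fy=4,interpolation=cv2.INTER_CUBIC));s=get_state();print(s['ee_pos'],s['ft_force'],proj(i,s['ee_pos']))
i,im=snap('wrist','w1.png')
E
```

```text
time: 2.22
ee_pos: [0.655, -0.0084, 0.1085]
ee_rot: [-0.31, -3.121, 0.001]
ft_force: [-1.0, -0.0, 0.5]
finger_gap: 0.0002
[ 0.65649414 -0.00879457  0.11094807] [-0.53395577  0.14380668  1.13005096] [[310.27403599 224.97719381]]
```

View pics/s1c.png

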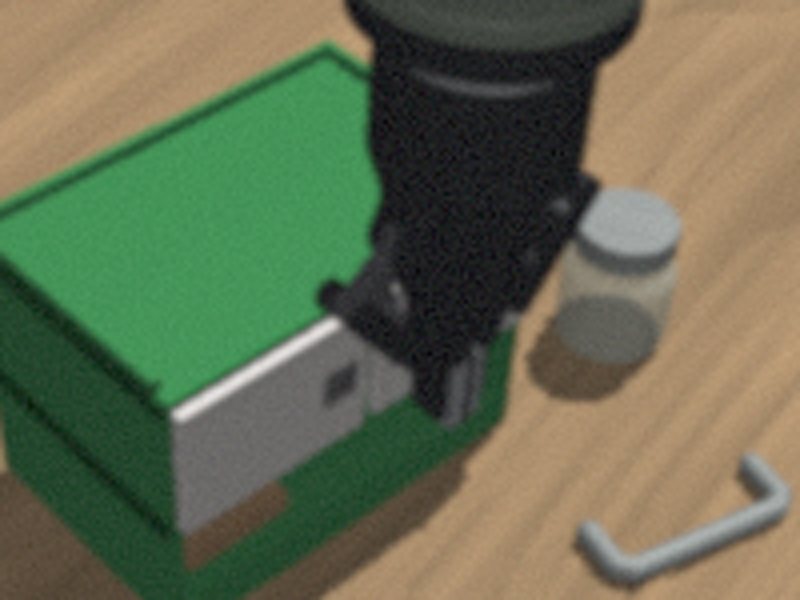

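View pics/w1.png

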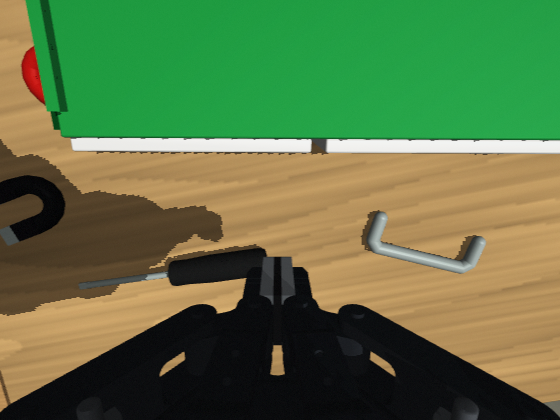

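The scene crop shows the shut fingers (450,410) in front of the doors and the grey mark at (340,382). In the wrist view the fingers are at (278,265), the door gap at column 319 and the left door's outer corner at (72,151).

Run:
```python
from h import *
i=camera_info('wrist');s=get_state();e=s['ee_pos'];print(e,proj(i,e))
A=onz(i,311,153,.148);B=onz(i,72,151,.148);C=onz(i,327,153,.148);M=(A+C)/2
d=A-B;print(A,B,C,np.linalg.norm(d),np.degrees(np.arctan2(d[0],d[1])))
d/=np.linalg.norm(d);P=A-.016*d;print('press',P,'door centre gap',M)
```

```text
[ 0.65750704 -0.00899511  0.11238354] [[278.41381765 248.35442341]]
[0.60177958 0.016167   0.148     ] [ 0.5808601  -0.08357246  0.148     ] [0.60312717 0.02286783 0.148     ] 0.10190969611027527 11.845579313137845
press [5.98495187e-01 5.07734099e-04 1.48000000e-01] door centre gap [0.60245337 0.01951742 0.148     ]
```

```bash
python3 -m jog '[-0.020,0.001,0,0,0,0,1, -0.020,0.001,0,0,0,0,1, -0.004,0.001,0,0,0,0,1, 0,0,0,0,0,0,1]'
python3 -m jog '[-0.002,0.0004,0,0,0,0,1, 0,0,0,0,0,0,1]'
python3 -m jog '[-0.002,0.0004,0,0,0,0,1, 0,0,0,0,0,0,1]'
```

```text
time: 2.82
ee_pos: [0.6142, -0.0061, 0.1126]
ee_rot: [0.311, 3.124, 0.001]
ft_force: [1.1, -0.6, 0.5]
finger_gap: -0.0003
time: 3.08
ee_pos: [0.6114, -0.0059, 0.1112]
ee_rot: [0.312, 3.126, -0.0]
ft_force: [-0.2, -0.2, 0.4]
finger_gap: 0.0001
time: 3.32
ee_pos: [0.6091, -0.0055, 0.1111]
ee_rot: [-0.312, -3.126, 0.0]
ft_force: [0.2, -0.3, -0.3]
finger_gap: 0.0
```

```bash
python3 -m jog '[-0.0015,0.0003,0,0,0,0,1, 0,0,0,0,0,0,1]'
python3 -m jog '[-0.001,0.0002,0,0,0,0,1, 0,0,0,0,0,0,1]'
python3 -m jog '[-0.001,0.0002,0,0,0,0,1, 0,0,0,0,0,0,1]'
```

```text
time: 3.58
ee_pos: [0.6078, -0.0052, 0.1112]
ee_rot: [0.312, 3.126, -0.0]
ft_force: [2.6, -0.5, -1.2]
finger_gap: 0.0004
time: 3.82
ee_pos: [0.6069, -0.005, 0.1113]
ee_rot: [0.312, 3.126, 0.0]
ft_force: [3.4, -0.5, -1.5]
finger_gap: 0.0
time: 4.08
ee_pos: [0.6058, -0.0048, 0.1113]
ee_rot: [0.312, 3.126, 0.0]
ft_force: [4.7, 0.0, -0.5]
finger_gap: -0.0001
```

```bash
python3 -m jog '[-0.0008,0.0002,0,0,0,0,1, 0,0,0,0,0,0,1]'
python3 -m jog '[-0.0005,0.0001,0,0,0,0,1, 0,0,0,0,0,0,1]'
```

```text
time: 4.32
ee_pos: [0.6049, -0.0045, 0.1112]
ee_rot: [0.312, 3.126, 0.0]
ft_force: [3.8, 0.3, 0.1]
finger_gap: 0.0001
time: 4.58
ee_pos: [0.6044, -0.0045, 0.1112]
ee_rot: [0.312, 3.126, 0.0]
ft_force: [3.8, 0.4, -0.7]
finger_gap: -0.0001
```

The force has dropped, so the catch has probably let go. I'll draw back and look.

```bash
python3 -m jog '[0.02,-0.004,0,0,0,0,1, 0.03,-0.006,0,0,0,0,1, 0.025,-0.005,0,0,0,0,1, 0,0,0,0,0,0,1, 0,0,0,0,0,0,1]'
python3 - <<'E'
from h import *
snap('wrist','w2.png');print(get_state()['ee_pos'])
E
```

```text
time: 5.2
ee_pos: [0.6782, -0.0194, 0.1108]
ee_rot: [-0.312, -3.124, 0.0]
ft_force: [-0.2, 0.2, -0.4]
finger_gap: -0.0
[ 0.67832055 -0.01935745  0.11098506]
```

View pics/w2.png

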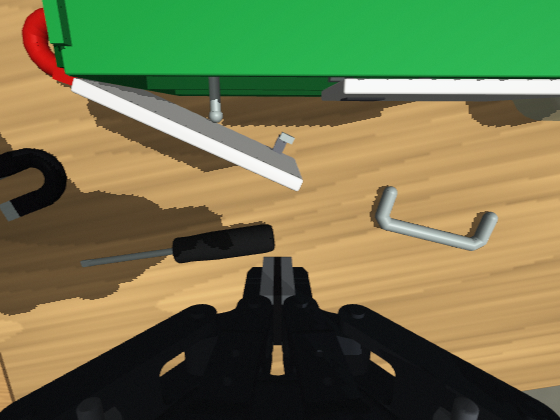

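The door is ajar on its own, with its free edge at (300,180), and the right door is still shut. I'll check the free edge position and how high the gripper's knuckles sit.

Run:
```python
from h import *
i=camera_info('wrist');H=np.array([.5753,-.0811]);n=np.array([.979,-.205]);d=np.array([.205,.979])
for u,v in((296,160),(303,178),(300,190),(78,80),(345,82),(345,100)):
    p=onz(i,u,v,.148)[:2]-H;print(u,v,'lat',p@d,'nor',p@n)
j=camera_info('scene');c,r=ray(j,282,184);e=np.array([.6565,-.0088])
k=((e-c[:2])@n)/(r[:2]@n);q=c+r*k;print('knuckle lat',(q[:2]-e)@d,'z above tcp',q[2]-.111)
```

```text
296 160 lat 0.08843262716816615 nor 0.03139437594964392
303 178 lat 0.09165786347765299 nor 0.039135993906685006
300 190 lat 0.09051089925162052 nor 0.04446680359876161
78 80 lat 0.0010320737509398254 nor 0.00040496831392658727
345 82 lat 0.10716190219005398 nor 0.0003172964500868009
345 100 lat 0.1076315534512843 nor 0.007084954570065528
knuckle lat -0.0664830406467593 z above tcp 0.12977768076068208
```

```bash
python3 -m jog '[0.004,0.020,0.002,0,0,0,1, 0.004,0.019,0.002,0,0,0,1, -0.032,0.0067,0,0,0,0,1, -0.032,0.0067,0,0,0,0,1, 0,0,0,0,0,0,1]'
python3 - <<'E'
from h import *
i,im=snap('wrist','w3.png');e=get_state();H=np.array([.5753,-.0811]);n=np.array([.979,-.205]);d=np.array([.205,.979]);p=e['ee_pos'][:2]-H;print(p@d,p@n,e['ee_pos'],e['ft_force'])
E
```

```text
time: 5.88
ee_pos: [0.6219, 0.0352, 0.1157]
ee_rot: [-0.308, -3.126, -0.001]
ft_force: [0.5, -0.4, 0.7]
finger_gap: -0.0002
0.12317948893031562 0.023122956846289563 [0.62316686 0.03469855 0.11581737] [1.35920523 0.44010781 1.08830943]
```

View pics/w3.png

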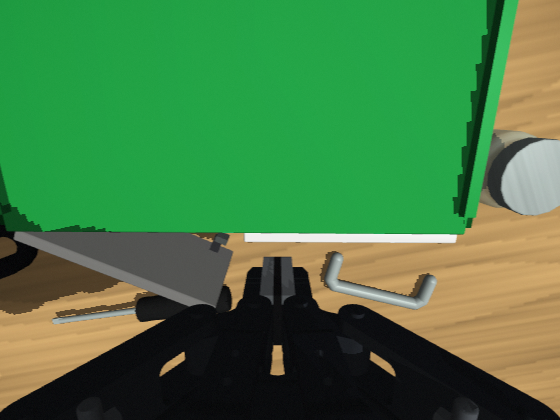

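The fingers (278,275) are between the right door (white, shut) and the free edge of the left one (220,270). Next I slide behind the edge and sweep along the arc.

```bash
python3 -m jog '[-0.0036,-0.0146,0,0,0,0,1, -0.0035,-0.0146,0,0,0,0,1, 0,0,0,0,0,0,1]'
python3 -m jog '[0.008,-0.008,0,0,0,0,1, 0.008,-0.008,0,0,0,0,1, 0.0075,-0.0086,0,0,0,0,1, 0,0,0,0,0,0,1]'
python3 - <<'E'
from h import *
i,im=snap('wrist','w4.png');e=get_state();H=np.array([.5753,-.0811]);n=np.array([.979,-.205]);d=np.array([.205,.979]);p=e['ee_pos'][:2]-H;print(p@d,p@n,e['ee_pos'],e['ft_force'])
E
```

```text
time: 6.3
ee_pos: [0.6161, 0.0014, 0.1151]
ee_rot: [-0.316, -3.126, 0.001]
ft_force: [0.5, 0.1, 0.4]
finger_gap: 0.0002
time: 6.8
ee_pos: [0.6402, -0.0219, 0.1149]
ee_rot: [0.314, 3.126, -0.001]
ft_force: [0.3, 0.1, 0.1]
finger_gap: -0.0001
0.07183097313715518 0.05085054766329421 [ 0.63977799 -0.02122974  0.11492505] [-0.03442767 -0.69147097 -0.31898929]
```

View pics/w4.png

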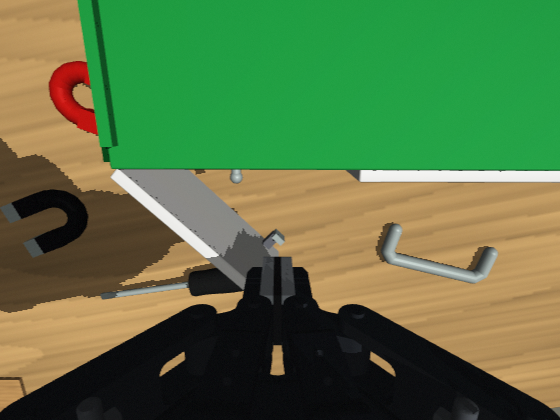

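The door (from (120,175) to (250,280)) is opening to about 45° with the fingers behind its edge, so I'll continue the arc.

```bash
python3 -m jog '[0.005,-0.010,0,0,0,0,1, 0.004,-0.0105,0,0,0,0,1, 0.003,-0.011,0,0,0,0,1, 0,0,0,0,0,0,1]'
python3 -m jog '[0.001,-0.0105,0,0,0,0,1, 0.0005,-0.0105,0,0,0,0,1, 0,-0.0107,0,0,0,0,1, 0.003,-0.0083,0,0,0,0,1, 0,0,0,0,0,0,1]'
python3 - <<'E'
from h import *
i,im=snap('wrist','w5.png');e=get_state();H=np.array([.5753,-.0811]);n=np.array([.979,-.205]);d=np.array([.205,.979]);p=e['ee_pos'][:2]-H;print(p@d,p@n,e['ee_pos'],e['ft_force'])
E
```

```text
time: 7.35
ee_pos: [0.6518, -0.0539, 0.1151]
ee_rot: [-0.314, -3.126, 0.001]
ft_force: [-0.5, -0.1, 0.5]
finger_gap: 0.0001
time: 7.98
ee_pos: [0.6564, -0.0933, 0.1152]
ee_rot: [0.313, 3.126, -0.0]
ft_force: [-0.7, 0.1, 0.2]
finger_gap: -0.0002
0.005368263837102201 0.08167778426770142 [ 0.65632529 -0.09258306  0.11513192] [0.01948854 0.59401354 0.25422443]
```

View pics/w5.png

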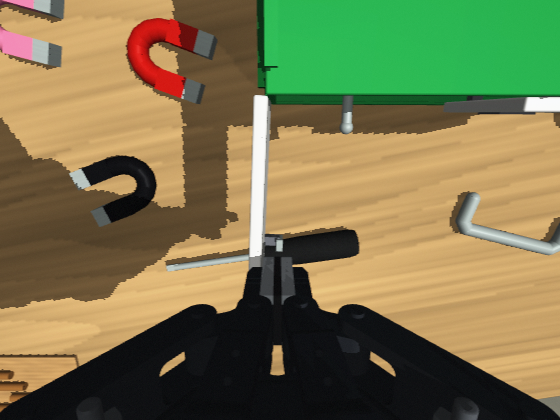

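The door (260,100)-(255,260) is about square. A few mm more for margin, then I withdraw sideways, lift clear and check.

```bash
python3 -m jog '[-0.001,-0.004,0,0,0,0,1, -0.001,-0.004,0,0,0,0,1, 0,0,0,0,0,0,1]'
python3 -m jog '[0.004,0.015,0,0,0,0,1, 0.007,0.025,0,0,0,0,1, 0.0,0.0,0.04,0,0,0,1, 0,0,0.05,0,0,0,1, 0,0,0,0,0,0,1]'
python3 -m jog '[0.01,0.055,0,0,0,0,1, 0.01,0.055,0,0,0,0,1, 0.01,0.055,0,0,0,0,1, 0,0,0,0,0,0,1]'
python3 - <<'E'
from h import *
i,im=snap('top','t2.png');cv2.imwrite('pics/t2c.png',cv2.resize(im[140:310,150:430,::-1],None,fx=2.8,fy=2.8,interpolation=cv2.INTER_CUBIC))
print(get_state()['ft_force'])
E
```

```text
time: 8.4
ee_pos: [0.6541, -0.1008, 0.1152]
ee_rot: [0.313, 3.126, -0.0]
ft_force: [-0.2, -0.1, 1.1]
finger_gap: 0.0
time: 9.02
ee_pos: [0.6673, -0.0591, 0.2091]
ee_rot: [0.31, 3.12, 0.001]
ft_force: [0.2, 0.1, -0.9]
finger_gap: -0.0001
time: 9.52
ee_pos: [0.6945, 0.1119, 0.2037]
ee_rot: [-0.3, -3.125, -0.004]
ft_force: [-0.3, -0.6, -0.0]
finger_gap: 0.0002
[-0.42525087 -1.3371427   0.22972217]
```

View pics/t2c.png

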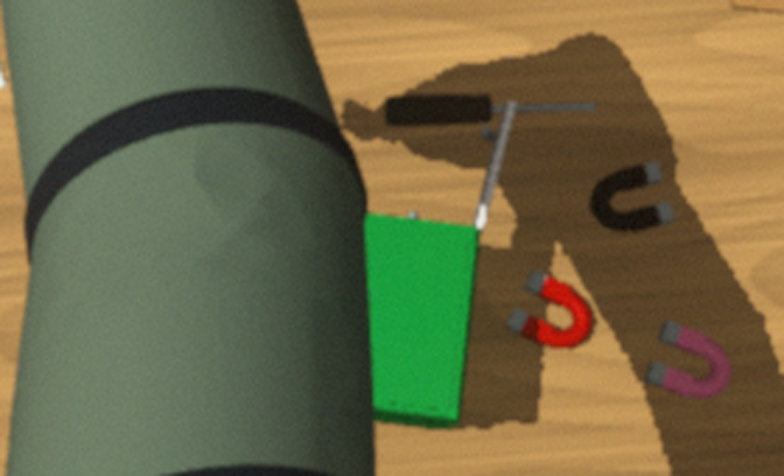

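The door runs from (481,222) to (512,104), and the magnets and screwdriver look undisturbed. Next I compute the angle.

Run:
```python
from h import *
j=camera_info('top');n=np.array([.979,-.205]);d=np.array([.205,.979])
a,b=[onz(j,150+x/2.8,140+y/2.8,.148)[:2] for x,y in((483,215),(512,104))]
v=b-a;print(a,b,np.linalg.norm(v),'angle deg',np.degrees(np.arctan2(v@n,v@d)))
```

```text
[ 0.58299659 -0.08829683] [ 0.66573328 -0.11806309] 0.08792831445832416 angle deg 97.96055630262015
```

The door is at about 98°. One last look at the right door and the jar.

Run:
```python
from h import *
snap('wrist','w6.png')
```

```text
(no output)
```

View pics/w6.png

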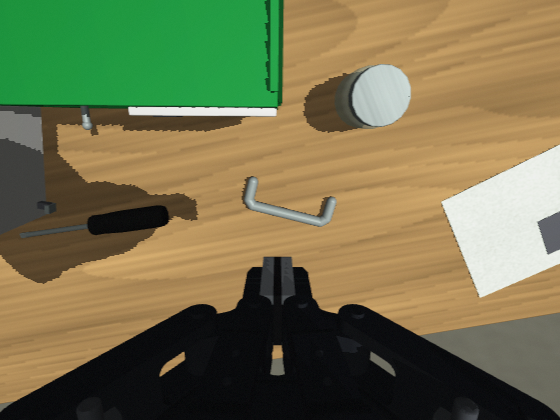

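The right door (130-276, 111) is flush with the tower front and so shut. The jar, chrome handle and screwdriver stand where they were, and the gripper is clear of everything.

```bash
python3 -c "
from cell import job_done;print(job_done())"
```

```text
the job is handed in; nothing more can be done
None
```

The left compartment door, on the red magnet's side (the tower's left, world -y), is open to about 98°, past square, and the job is handed in.

- **Press:** I pressed the left door beside its grey mark, a little toward the hinge, with the shut fingertips. The reading peaked near 5 N, and the drop to about 4 N at roughly 3.8 mm in showed the catch letting go. I drew back and it sprang ajar by itself to about 0.4 rad.
- **Push open:** I swept the door open with the fingers behind its free edge, well above the catch plate, then withdrew and lifted clear.
- **Last checks:** The top view put the door at about 98°. The wrist view showed the right door flush and shut, and the loose things looked undisturbed by eye. The gripper touches nothing. The robot's clock read about 9.5 s, and no check failed or disagreed.

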